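# Load the radio battery packs into the charger bank by bay colour

### The job

Move the row of four radio battery packs from the grey carrier into the charger bank, so that they stand there in the order of the bay colours: each pack upright and fully down in the empty bay whose bezel has the colour of its cap. Do not drop or knock over any pack, and leave the grey-capped pack that is already charging where it is.

Things in the scene. Friction and masses are not known exactly. Their poses are not given: they have to be found in the camera images.
- pack_red: loose two-way-radio battery pack with a red cap: a black upright slab 22 (own x) x 54 (own y) x 112 (z) mm, its top 19 mm red, about 150 g. Origin: centre of its underside; z up. At the start it stands in one of the four slots of the grey carrier. Grip it across its 22 mm, near the top. It fits a bay either way round.
- pack_yellow: loose two-way-radio battery pack with a yellow cap: a black upright slab 22 (own x) x 54 (own y) x 112 (z) mm, its top 19 mm yellow, about 150 g. Origin: centre of its underside; z up. At the start it stands in one of the four slots of the grey carrier. Grip it across its 22 mm, near the top. It fits a bay either way round.
- pack_blue: loose two-way-radio battery pack with a blue cap: a black upright slab 22 (own x) x 54 (own y) x 112 (z) mm, its top 19 mm blue, about 150 g. Origin: centre of its underside; z up. At the start it stands in one of the four slots of the grey carrier. Grip it across its 22 mm, near the top. It fits a bay either way round.
- pack_green: loose two-way-radio battery pack with a green cap: a black upright slab 22 (own x) x 54 (own y) x 112 (z) mm, its top 19 mm green, about 150 g. Origin: centre of its underside; z up. At the start it stands in one of the four slots of the grey carrier. Grip it across its 22 mm, near the top. It fits a bay either way round.
- bay_red: fixed black charger bay, empty, red bezel round its mouth; 94 (own x) x 80 (y) x 48 mm high, one of five 84 mm apart along own y. Origin: centre of its underside, 10 mm above the table. Pocket centred on it, 30 (x) x 62 (y) mm, floor 8 mm above the origin, straight walls to 38 mm, then the bezel flares to 42 x 74 mm at 48 mm. A seated pack stands on the floor, its x along the bay's x.
- bay_yellow: fixed black charger bay, empty, yellow bezel round its mouth; 94 (own x) x 80 (y) x 48 mm high, one of five 84 mm apart along own y. Origin: centre of its underside, 10 mm above the table. Pocket centred on it, 30 (x) x 62 (y) mm, floor 8 mm above the origin, straight walls to 38 mm, then the bezel flares to 42 x 74 mm at 48 mm. A seated pack stands on the floor, its x along the bay's x.
- bay_blue: fixed black charger bay, empty, blue bezel round its mouth; 94 (own x) x 80 (y) x 48 mm high, one of five 84 mm apart along own y. Origin: centre of its underside, 10 mm above the table. Pocket centred on it, 30 (x) x 62 (y) mm, floor 8 mm above the origin, straight walls to 38 mm, then the bezel flares to 42 x 74 mm at 48 mm. A seated pack stands on the floor, its x along the bay's x.
- bay_green: fixed black charger bay, empty, green bezel round its mouth; 94 (own x) x 80 (y) x 48 mm high, one of five 84 mm apart along own y. Origin: centre of its underside, 10 mm above the table. Pocket centred on it, 30 (x) x 62 (y) mm, floor 8 mm above the origin, straight walls to 38 mm, then the bezel flares to 42 x 74 mm at 48 mm. A seated pack stands on the floor, its x along the bay's x.
- carrier: fixed grey plastic carrier 92 (own x) x 346 (own y) x 36 (z) mm with four slots 28 (x) x 60 (y) mm in a row along its y, 80 mm apart; origin: centre of its underside. Slot floor 6 mm above the origin, slot walls up to 36 mm; a wire handle 60 mm high stands at each end.
- pack_grey: loose battery pack like the others but with a grey cap, already standing in the bank's fifth bay, which has a grey bezel (same sizes); not to be disturbed. Origin: centre of its underside.

How it is judged:
At the end, for the whole second after the job is handed in: Each coloured pack rests, released, in the bay of its colour: centre within 10 mm of the bay's, underside within 4 mm of the pocket floor, within 0.15 rad of upright and 0.25 rad of square (either way round). The grey pack is upright within 10 mm of where it began (horizontal distance between pack_red and bay_red below 0.01 m and z of pack_red in the frame of bay_red below 0.012 m and angle between each of pack_red, pack_yellow, pack_blue, pack_green, pack_grey's own z axis and vertical below 0.15 rad and angle between the x axis of pack_red and the x axis of bay_red, either way round below 0.25 rad and linear speed of each of pack_red, pack_yellow, pack_blue, pack_green below 0.01 m/s and horizontal distance between pack_yellow and bay_yellow below 0.01 m and z of pack_yellow in the frame of bay_yellow below 0.012 m and angle between the x axis of pack_yellow and the x axis of bay_yellow, either way round below 0.25 rad and horizontal distance between pack_blue and bay_blue below 0.01 m and z of pack_blue in the frame of bay_blue below 0.012 m and angle between the x axis of pack_blue and the x axis of bay_blue, either way round below 0.25 rad and horizontal distance between pack_green and bay_green below 0.01 m and z of pack_green in the frame of bay_green below 0.012 m and angle between the x axis of pack_green and the x axis of bay_green, either way round below 0.25 rad and distance of pack_grey from where it was at the start of the episode below 0.01 m); the robot touches nothing.
It fails at once if the grey pack in the charger is shifted more than 15 mm or tipped (distance of pack_grey from where it was at the start of the episode above 0.015 m or angle between pack_grey's own z axis and vertical above 0.35 rad).
It fails at once if the red pack is knocked over, or dropped more than about 3 cm (angle between pack_red's own z axis and vertical above 0.9 rad or (linear speed of pack_red above 0.8 m/s and contact force between the fingers and pack_red below 0.5 N)).
It fails at once if the yellow pack is knocked over, or dropped more than about 3 cm (angle between pack_yellow's own z axis and vertical above 0.9 rad or (linear speed of pack_yellow above 0.8 m/s and contact force between the fingers and pack_yellow below 0.5 N)).
It fails at once if the blue pack is knocked over, or dropped more than about 3 cm (angle between pack_blue's own z axis and vertical above 0.9 rad or (linear speed of pack_blue above 0.8 m/s and contact force between the fingers and pack_blue below 0.5 N)).
It fails at once if the green pack is knocked over, or dropped more than about 3 cm (angle between pack_green's own z axis and vertical above 0.9 rad or (linear speed of pack_green above 0.8 m/s and contact force between the fingers and pack_green below 0.5 N)).
It also fails if it takes over 112 s, if anything falls off the work surface, if the arm or the gripper's body presses on something with over 40 N, if the wrist force passes 120 N, or if a joint passes its speed limit or range.

### The arm

A 6-joint arm with a two-finger parallel gripper is mounted at the origin on the work surface. World frame = base frame: x ahead of the robot, y to its left, z up, the work surface at z = 0. Lengths are in m, angles in rad, forces in N, time in s.
With the tool pointing down it reaches from about 0.3 to 0.825 m from the base axis. Payload 5.4 kg.
Tool frame: the origin (TCP) lies at the very end of the fingers, on their centre line; the grasp point (between the pads) lies hold_point_z behind it (hold_point_z is the distance from the TCP to the grasp point, in m); z points along the fingers, y is the line along which they close (so a half turn about z gives the same grasp; the last joint's range is limited). The gripper opens to 92 mm and grips with 3 to 60 N. Pads are 20 mm wide; open, the fingers measure 128 mm over their backs; the gripper's body (75 mm by 189 mm) begins 69 mm behind the grasp point.
Start: joints at [1.046, 0.158, 1.597, -0, 1.386, -0.21], TCP at [0.178, 0.547, 0.215] pointing down, gripper open.
Joint ranges: [-2.91, 2.91], [-0.94, 2.29], [0.18, 2.7], [-1.29, 4.43], [0.17, 2.64], [-3, 3]. Speed limits (rad/s): [2.57, 2.57, 3.14, 3.14, 3.14, 3.14].

### API

Orientations are given as a 3x3 rotation matrix whose columns are the frame's x, y, z axes.
In Python, from rig import get_state, get_image, hand_in, hold_point_z gives the robot as it stands. The module is installed in compiled form; this text tells all that it offers.
- The arm moves only by the tool step_arm, never from a script. Its argument "plan" is a list of rows, each a list of 3 entries, a list of its own where there are three numbers: the shift along the tool's x, y, z in cm, then the turn, a rotation vector about the tool's x, y, z in degrees, then the opening, from 0 (shut) to 1 (fully open). A call has 1 to 20 rows; each row shifts and turns the commanded pose from where the row before left it, along the tool's axes as they then stand; what a row does not reach is not made up. A row lasts 1/12 s, in which the tool goes at most 41.7 mm and 7.16 degrees, less where a joint would pass 70% of its speed; a pose out of reach is approached as far as the arm can. A call with a gripper value outside its range is refused whole. The fingers move at their own pace and stop on an object; "grip_force" is the grip in N (left out, the last holds). Time passes only in rows, so rows that do not move let the fingers close. It gives the time, the measured TCP pose, the force, the opening and the grip force at its end, in the units of the state.
- get_state(): the state, without advancing time (a new reading comes with each control period).
- get_image(name): name is "scene" or "top"; returns a dict with "color" (384x512x3 uint8, blue, green, red), "z_map" (384x512 float32, m along the optical axis (not along the pixel's ray), 0 where there is no reading), "fx", "fy", "cx", "cy" (pixels), "T" (4x4, takes a point from camera to world coordinates). Camera axes: x right, y up, looking along -z (the intrinsics and any distortion apply to the point x, -y, -z); pixel columns grow to the right and rows downward; lengths in m; the calibration is good to about 2 mm. A picture is of the moment at which its call begins.
- hand_in(): hands the job in; it is judged then, once.
The state is a dict: "time": time; "q": joint angles; "joint_velocities": joint speeds; "joint_efforts": joint torques, N m; "eef_pos": TCP position; "eef_rot": TCP orientation; "contact_force": force on the tool from outside, world axes, zero at the start; "moment": the same for the moment, N m; "finger_gap": opening from 0.0 (shut) to 1.0 (fully open); "grasp_force": force on a finger pad.
Only numpy, scipy, OpenCV 4.12 (cv2) and the standard library are available. Lean on these libraries where they do the work, as an engineer would, in place of code of your own. Each camera call takes 0.05 s, during which the arm holds its last target. There are 200 camera calls.

## Working session

There is one attempt and no reset: what is moved stays moved. The work goes in short steps, Python scripts to look and compute and a tool call to move; the robot and the scene stay as the last step left them, time stands still between calls to the robot, and variables do not carry over. Pictures are saved under pics/ and viewed, at most 14 in all, crops included, and the job is handed in when it is done.

Besides the shell and the picture viewer there is one more tool, called after ">>>" in YAML: its name, and indented under it one key for each argument. step_arm: Moves the arm, as the interface text tells. Its arguments: {"type":"object","properties":{"plan":{"type":"array"},"grip_force":{"type":"number"}},"required":["plan"]}

```bash
mkdir -p pics; python3 - <<'E'
from rig import *
import cv2,numpy as np
print(get_state(),hold_point_z)
for n in("scene","top"):
    d=get_image(n);cv2.imwrite(f"pics/{n}0.png",d["color"]);np.savez(f"{n}0.npz",**d);print(n,d["fx"],d["cx"],d["cy"],d["T"],[k for k in d])
E
```

```text
{'time': 0.0, 'q': array([ 1.04589690e+00,  1.59025340e-01,  1.59820606e+00, -2.84567774e-05,
        1.38617741e+00, -2.10134466e-01]), 'joint_velocities': array([ 3.29511084e-04, -9.44842426e-05,  1.13419722e-04, -1.55302367e-03,
       -6.23716795e-04,  5.33089555e-04]), 'joint_efforts': array([ 9.19190757e-05, -3.85554171e+01, -3.22110379e+01,  7.01055047e-02,
        3.76899750e-02, -1.35542687e-04]), 'eef_pos': array([0.17775066, 0.5461937 , 0.21364534]), 'eef_rot': array([[-9.50870640e-01,  3.09587211e-01, -8.85914077e-04],
       [ 3.09588279e-01,  9.50869383e-01, -1.58567015e-03],
       [ 3.51485372e-04, -1.78203581e-03, -9.99998350e-01]]), 'contact_force': array([ 0.09103669, -0.21542662,  0.17820107]), 'moment': array([-0.06775569, -0.05354121,  0.02129459]), 'grasp_force': 0.0, 'finger_gap': 1.0003130474995154} 0.0187
scene 368.762701628355 252.4783395370102 198.46951392655794 [[ 0.87210527 -0.30554974  0.38219334  0.85729244]
 [ 0.48883938  0.57859314 -0.65289053 -0.44183139]
 [-0.02164391  0.75622043  0.65395887  0.51702045]
 [ 0.          0.          0.          1.        ]] ['color', 'z_map', 'fx', 'fy', 'cx', 'cy', 'T']
top 485.9233119649883 252.04512612823152 193.61001049889128 [[-0.02780544  0.99713499 -0.07034684  0.48154019]
 [-0.99960817 -0.02796293 -0.0012548   0.01399529]
 [-0.00321831  0.07028438  0.9975218   1.02434858]
 [ 0.          0.          0.          1.        ]] ['color', 'z_map', 'fx', 'fy', 'cx', 'cy', 'T']
```

```bash
python3 -c "
import cv2,numpy as np
a=cv2.imread('pics/scene0.png');b=cv2.imread('pics/top0.png')
cv2.imwrite('pics/both0.png',cv2.resize(np.vstack([a,b]),(400,600)))"
```

```text
(no output)
```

View pics/top0.png

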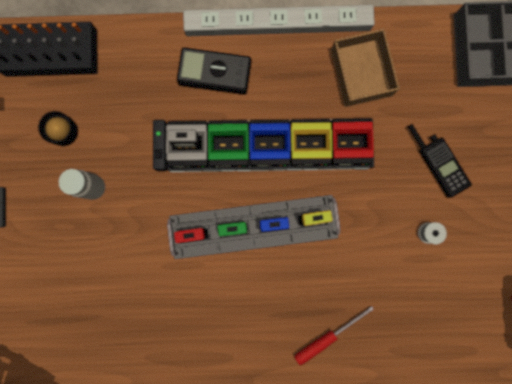

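View pics/scene0.png

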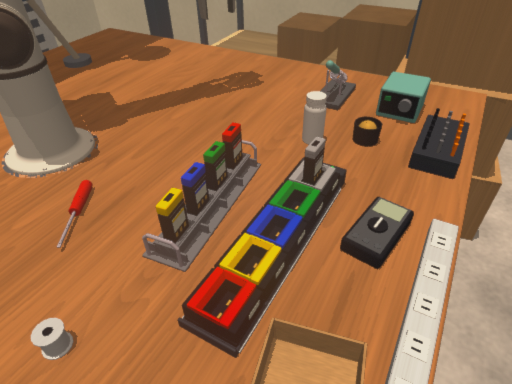

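The top view shows the bank bays at row ~142 (grey 186, green 228, blue 270, yellow 311, red 353). The carrier packs are red (190,235), green (232,228), blue (274,224) and yellow (317,217). Next I'll measure these by ray casting onto z = 0.118 (caps) and z = 0.058 (bezels).

```bash
cat > h.py <<'E'
import cv2,numpy as np
R={"red":[(0,8),(172,180)],"yellow":[(22,35)],"green":[(45,80)],"blue":[(105,130)]}
def mask(img,c):
    h=cv2.cvtColor(img,cv2.COLOR_BGR2HSV)
    return sum(cv2.inRange(h,(a,120,60),(b,255,255)) for a,b in R[c])
def rays(d,uv):
    uv=np.atleast_2d(uv).astype(float)
    v=np.c_[(uv[:,0]-d["cx"])/d["fx"],-(uv[:,1]-d["cy"])/d["fy"],-np.ones(len(uv))]
    return v@d["T"][:3,:3].T
def plane(d,uv,z):
    r=rays(d,uv);o=d["T"][:3,3];return (o+r*((z-o[2])/r[:,2])[:,None])
def depth(d,uv):
    uv=np.atleast_2d(uv);zz=d["z_map"][uv[:,1],uv[:,0]]
    return d["T"][:3,3]+rays(d,uv)*zz[:,None],zz>0
def blobs(d,c,minarea=60):
    n,l,s,ce=cv2.connectedComponentsWithStats(mask(d["color"],c))
    return [(s[i],np.argwhere(l==i)[:,::-1]) for i in range(1,n) if s[i][4]>minarea]
def rect(P):
    (x,y),(w,h),a=cv2.minAreaRect((P[:,:2]*1000).astype(np.float32))
    if w<h:w,h,a=h,w,a+90
    return np.round([x,y,w,h,(a-90+90)%180-90],1)   # long-side angle from +y(world) deg (mod)
E
python3 - <<'E'
from h import *
d=dict(np.load("top0.npz"))
for c in R:
    for s,uv in blobs(d,c):
        if s[1]>280 or s[1]<100: continue
        P,ok=depth(d,uv);z=P[ok,2]
        bay=s[1]<180
        h=.058 if bay else .118
        sel=abs(P[:,2]-h)<.006
        Q=plane(d,uv[sel] if sel.sum()>20 else uv,h)
        print(c,"bay" if bay else "pack",s[:5],np.round(np.percentile(z,[5,50,95]),3),sel.sum(),rect(Q),rect(plane(d,uv,h)))
E
```

```text
red bay [ 333  121   42   38 1161] [0.044 0.056 0.06 ] 865 [ 653.  -190.6   80.7   71.    -1.6] [ 653.  -191.1   82.3   75.1   -1.6]
red pack [174 227  31  16 361] [0.006 0.117 0.12 ] 315 [471.5 134.4  54.   21.8   6.5] [471.6 134.9  56.2  24.1   6.5]
yellow bay [291 122  42  38 958] [0.044 0.057 0.06 ] 800 [ 654.3 -107.3   78.9   73.    -1.6] [ 653.3 -107.    82.4   75.1   -1.6]
yellow pack [302 210  31  16 351] [0.032 0.117 0.12 ] 307 [ 497.6 -105.3   53.3   21.8    7.4] [ 497.3 -104.3   55.6   24.2    6.5]
green bay [ 208  123   41   37 1022] [0.047 0.057 0.06 ] 830 [656.   59.7  78.6  71.   -1.6] [657.1  60.7  80.6  73.1  -1.6]
green pack [218 222  29  14 289] [0.114 0.117 0.12 ] 285 [481.5  54.1  52.6  21.5   4.7] [481.6  54.2  52.8  21.7   4.7]
blue bay [ 249  122   42   38 1085] [0.042 0.056 0.06 ] 830 [655.7 -23.7  80.2  71.1  -1.6] [655.7 -22.7  82.2  75.1  -1.6]
blue pack [260 217  29  15 320] [0.081 0.117 0.12 ] 297 [487.7 -24.6  52.2  21.7   5.5] [487.9 -24.   53.4  23.    5.5]
```

```bash
python3 - <<'E'
from h import *
t=cv2.imread('pics/top0.png')[112:262,150:380];s=cv2.imread('pics/scene0.png')[120:350,140:350]
cv2.imwrite('pics/crop.png',np.hstack([cv2.resize(t,(460,300),interpolation=2),np.zeros((300,10,3),np.uint8),cv2.resize(s,(274,300),interpolation=2)]))
d=dict(np.load("top0.npz"))
# depth profile across bays along x at bay centre y, and colour there
for y in (-.191,-.023):
  for dy in(0,.02):
    P=np.array([[x,y+dy,.058,1] for x in np.arange(.59,.72,.003)])
    C=P@np.linalg.inv(d["T"]).T
    u=np.round(C[:,0]/-C[:,2]*d["fx"]+d["cx"]).astype(int);v=np.round(-C[:,1]/-C[:,2]*d["fy"]+d["cy"]).astype(int)
    Q,ok=depth(d,np.c_[u,v])
    print(y+dy);print(*[f"{int(a*1000)}:{int(z*1000)}" for a,b,z in Q])
E
```

```text
-0.191
595:1 599:0 601:5 604:12 606:12 606:48 609:45 612:47 614:47 617:55 619:56 623:56 625:57 629:57 631:59 637:47 643:18 648:18 649:21 654:19 656:20 660:18 662:21 667:16 669:20 668:32 670:47 671:51 674:58 676:56 680:58 682:57 686:57 689:54 694:48 697:46 711:1 713:1 717:2 720:-1 725:-1 727:-1 729:-1 734:-2
-0.171
596:0 600:-2 602:4 605:10 606:17 607:47 609:48 613:47 615:47 618:56 620:56 622:56 626:57 628:58 632:58 634:55 644:17 646:19 650:19 652:20 657:19 659:17 663:16 666:16 668:26 669:33 670:50 671:55 674:57 676:60 681:54 683:56 687:56 689:55 693:45 697:46 699:50 715:-2 717:-2 720:0 723:-1 727:0 729:1 733:1
-0.023
596:2 600:2 602:2 606:8 608:7 608:20 609:46 611:49 615:47 617:45 620:55 622:58 626:58 628:56 632:59 634:57 639:47 647:17 651:18 653:15 657:19 659:15 664:13 665:19 669:22 670:30 671:45 672:50 676:51 677:55 679:56 683:55 684:60 689:56 691:56 697:49 699:46 714:-1 716:0 721:0 722:1 727:-1 730:-1 734:-1
-0.002999999999999999
597:0 599:0 602:7 604:8 608:10 609:19 610:47 612:45 616:46 618:45 620:56 623:56 627:56 629:56 632:58 634:57 640:48 647:21 649:17 653:19 656:17 660:17 662:17 666:19 669:14 671:23 671:38 672:54 675:48 677:57 679:56 683:57 686:56 690:56 693:48 697:49 700:46 715:0 717:-1 718:4 724:-1 725:1 730:-2 732:0
```

View pics/crop.png

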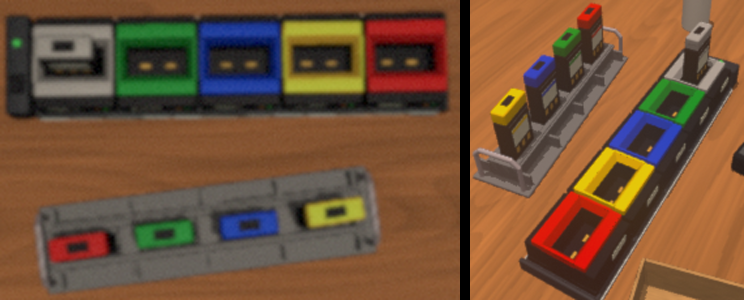

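The crop confirms the layout: pockets are centred in their bezels, and bezel lips, pocket walls and floor heights (58 and 18 mm) match the given sizes. Next I'll move above the red pack.

>>> step_arm:
  plan:
    - [[-2.9,-2.15,0],[0,0,0],1]
    - [[-2.9,-2.15,0],[0,0,0],1]
    - [[-2.9,-2.15,0],[0,0,0],1]
    - [[-2.9,-2.15,0],[0,0,0],1]
    - [[-2.9,-2.15,0],[0,0,0],1]
    - [[-2.9,-2.15,0],[0,0,0],1]
    - [[-2.9,-2.15,0],[0,0,0],1]
    - [[-2.9,-2.15,0],[0,0,0],1]
    - [[-2.9,-2.15,0],[0,0,0],1]
    - [[-2.9,-2.15,0],[0,0,0],1]
    - [[-2.9,-2.15,0],[0,0,0],1]
    - [[-2.9,-2.15,0],[0,0,0],1]
    - [[-2.9,-2.15,0],[0,0,0],1]
    - [[-2.9,-2.15,0],[0,0,0],1]
  grip_force: 25

```text
time: 1.27
eef_pos: [0.4714, 0.1331, 0.2143]
eef_rot: [[-0.951, 0.31, -0.001], [0.31, 0.951, 0.0], [0.001, -0.0, -1.0]]
contact_force: [0.0, 0.7, 0.4]
finger_gap: 0.994
grasp_force: 0.0
```

>>> step_arm:
  plan:
    - [[0,0,0],[0,0,6.6],1]
    - [[0,0,0],[0,0,6.6],1]
    - [[0,0,0],[0,0,6.6],1]
    - [[0,0,0],[0,0,6.6],1]
    - [[0,0,0],[0,0,6.6],1]
    - [[0,0,0],[0,0,6.6],1]
    - [[0,0,0],[0,0,6.6],1]
    - [[0,0,0],[0,0,6.6],1]
    - [[0,0,0],[0,0,6.6],1]
    - [[0,0,0],[0,0,6.6],1]
    - [[0,0,0],[0,0,0],1]
    - [[0,0,0],[0,0,0],1]

```text
time: 2.27
eef_pos: [0.4706, 0.1348, 0.2142]
eef_rot: [[-0.107, 0.994, -0.001], [0.994, 0.107, -0.0], [0.0, -0.001, -1.0]]
contact_force: [-1.2, -0.3, 0.2]
finger_gap: 1.002
grasp_force: 0.0
```

```bash
cat >> h.py <<'E'
from scipy.spatial.transform import Rotation as Ro
PACK=dict(red=(471.5,134.4),green=(481.5,54.1),blue=(487.8,-24.5),yellow=(497.5,-105))
BAY=dict(red=(653.2,-191.2),yellow=(654.2,-107.2),blue=(655.2,-23.2),green=(656.2,60.8))
def go(x,y,z,psi):
    from rig import get_state
    s=get_state();T=s["eef_rot"];p=np.radians(psi)
    W=np.array([[-np.sin(p),np.cos(p),0],[np.cos(p),np.sin(p),0],[0,0,-1]]).T
    print("t",round(s["time"],2),"pos mm",np.round(s["eef_pos"]*1000,1),"psi",np.degrees(np.arctan2(T[1,1],T[0,1])).round(2),"gap",round(s["finger_gap"],3),"F",np.round(s["contact_force"],1),"grip",round(s["grasp_force"],1))
    print("shift cm in tool axes now",np.round(T.T@(np.array([x,y,z])-s["eef_pos"]*1000)/10,2),
     "in final axes",np.round(W.T@(np.array([x,y,z])-s["eef_pos"]*1000)/10,2),"turn deg",np.round(np.degrees(Ro.from_matrix(T.T@W).as_rotvec()),2))
E
python3 -c "
from h import *
go(*PACK['red'],86,6.2)"
```

```text
t 2.27 pos mm [470.6 134.8 214.2] psi 6.15 gap 1.002 F [-1.2 -0.3  0.2] grip 0.0
shift cm in tool axes now [-0.05  0.09 12.82] in final axes [-0.05  0.08 12.82] turn deg [-0.04 -0.   -0.05]
```

>>> step_arm:
  plan:
    - [[0,0.1,2.5],[0,0,0],1]
    - [[0,0,2.5],[0,0,0],1]
    - [[0,0,2.5],[0,0,0],1]
    - [[0,0,2.0],[0,0,0],1]
    - [[0,0,1.5],[0,0,0],1]
    - [[0,0,1.0],[0,0,0],1]
    - [[0,0,0.8],[0,0,0],1]
    - [[0,0,0],[0,0,0],1]
    - [[0,0,0],[0,0,0],0]
    - [[0,0,0],[0,0,0],0]
    - [[0,0,0],[0,0,0],0]
    - [[0,0,0],[0,0,0],0]
    - [[0,0,0],[0,0,0],0]
    - [[0,0,0],[0,0,0],0]
    - [[0,0,0],[0,0,0],0]
    - [[0,0,0],[0,0,0],0]

```text
time: 3.6
eef_pos: [0.4719, 0.1349, 0.0867]
eef_rot: [[-0.104, 0.995, 0.0], [0.995, 0.104, 0.0], [-0.0, 0.0, -1.0]]
contact_force: [0.4, -0.4, 0.6]
finger_gap: 0.442
grasp_force: 0.0
```

>>> step_arm:
  plan:
    - [[0,0,0],[0,0,0],0]
    - [[0,0,0],[0,0,0],0]
    - [[0,0,0],[0,0,0],0]
    - [[0,0,0],[0,0,0],0]
    - [[0,0,0],[0,0,0],0]
    - [[0,0,0],[0,0,0],0]
    - [[0,0,0],[0,0,0],0]

```text
time: 4.18
eef_pos: [0.4719, 0.1349, 0.0866]
eef_rot: [[-0.104, 0.995, -0.0], [0.995, 0.104, -0.0], [-0.0, -0.0, -1.0]]
contact_force: [0.6, -0.1, 0.5]
finger_gap: 0.237
grasp_force: 25.0
```

>>> step_arm:
  plan:
    - [[0,0,-0.5],[0,0,0],0]
    - [[0,0,-1],[0,0,0],0]
    - [[0,0,-1.5],[0,0,0],0]
    - [[0,0,-2],[0,0,0],0]
    - [[0,0,-2],[0,0,0],0]
    - [[0,0,-2],[0,0,0],0]
    - [[0,0,-2],[0,0,0],0]
    - [[0,0,-2],[0,0,0],0]
    - [[0,0,-1.5],[0,0,0],0]
    - [[0,0,-0.5],[0,0,0],0]
    - [[0,0,0],[0,0,2.3],0]
    - [[0,0,0],[0,0,2.3],0]
    - [[0,0,0],[0,0,2.3],0]
    - [[0,0,0],[0,0,0],0]

```text
time: 5.35
eef_pos: [0.4715, 0.1349, 0.2363]
eef_rot: [[0.017, 1.0, -0.001], [1.0, -0.017, 0.0], [0.0, -0.001, -1.0]]
contact_force: [-0.3, -0.1, -1.4]
finger_gap: 0.237
grasp_force: 25.0
```

```bash
python3 -c "
from h import *
go(*BAY['red'],236,-.7)"
```

```text
t 5.35 pos mm [471.5 134.9 236.3] psi -0.99 gap 0.237 F [-0.3 -0.1 -1.4] grip 25.0
shift cm in tool axes now [-3.229e+01  1.873e+01  1.000e-02] in final axes [-3.239e+01  1.857e+01  3.000e-02] turn deg [-0.05 -0.   -0.29]
```

>>> step_arm:
  plan:
    - [[-0.8,0.5,0],[0,0,0],0]
    - [[-1.6,0.9,0],[0,0,0],0]
    - [[-2.4,1.4,0],[0,0,0],0]
    - [[-2.4,1.4,0],[0,0,0],0]
    - [[-2.4,1.4,0],[0,0,0],0]
    - [[-2.4,1.4,0],[0,0,0],0]
    - [[-2.4,1.4,0],[0,0,0],0]
    - [[-2.4,1.4,0],[0,0,0],0]
    - [[-2.4,1.4,0],[0,0,0],0]
    - [[-2.4,1.4,0],[0,0,0],0]
    - [[-2.4,1.4,0],[0,0,0],0]
    - [[-2.4,1.4,0],[0,0,0],0]
    - [[-2.4,1.4,0],[0,0,0],0]
    - [[-2.4,1.4,0],[0,0,0],0]
    - [[-0.9,0.5,0],[0,0,0],0]
    - [[-0.2,0,0],[0,0,0],0]
    - [[0,0,0],[0,0,0],0]
    - [[0,0,0],[0,0,0],0]

```text
time: 6.85
eef_pos: [0.6531, -0.1901, 0.2365]
eef_rot: [[0.015, 1.0, -0.001], [1.0, -0.015, 0.001], [0.001, -0.001, -1.0]]
contact_force: [-1.0, -0.0, -2.2]
finger_gap: 0.238
grasp_force: 25.0
```

```bash
python3 - <<'E'
from h import *
from rig import get_image
go(*BAY['red'],99,-.7)
d=get_image("scene");cv2.imwrite("pics/s1.png",d["color"])
s=d["color"][100:384,130:512]
cv2.imwrite("pics/s1.png",cv2.resize(s,None,fx=1.5,fy=1.5))
E
```

```text
t 6.85 pos mm [ 653.1 -190.1  236.5] psi -0.88 gap 0.238 F [-1.  -0.  -2.2] grip 25.0
shift cm in tool axes now [-0.12  0.02 13.75] in final axes [-1.100e-01  1.000e-02  1.375e+01] turn deg [-0.04 -0.05 -0.18]
```

View pics/s1.png

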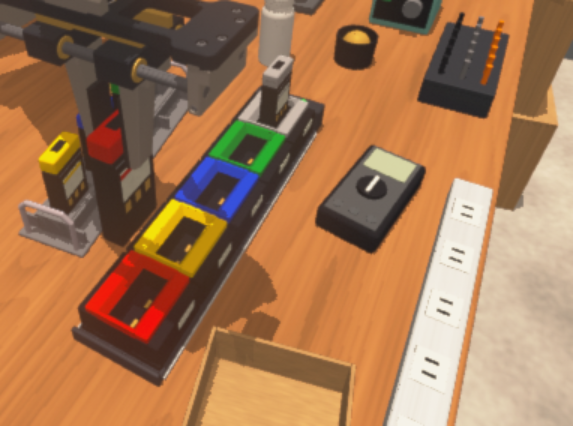

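The red pack hangs upright from the fingers, above the bank at about (110,180) in the crop. Next I'll lower it.

>>> step_arm:
  plan:
    - [[-0.1,0,1.5],[0,0,0],0]
    - [[0,0,2],[0,0,0],0]
    - [[0,0,2],[0,0,0],0]
    - [[0,0,1.5],[0,0,0],0]
    - [[0,0,1],[0,0,0],0]
    - [[0,0,1],[0,0,0],0]
    - [[0,0,1],[0,0,0],0]
    - [[0,0,0.8],[0,0,0],0]
    - [[0,0,0.8],[0,0,0],0]
    - [[0,0,0.8],[0,0,0],0]
    - [[0,0,0.5],[0,0,0],0]
    - [[0,0,0.4],[0,0,0],0]
    - [[0,0,0.3],[0,0,0],0]
    - [[0,0,0],[0,0,0],0]

```text
time: 8.07
eef_pos: [0.6533, -0.192, 0.1]
eef_rot: [[0.016, 1.0, -0.001], [1.0, -0.016, 0.0], [0.0, -0.001, -1.0]]
contact_force: [0.5, -0.3, -2.1]
finger_gap: 0.244
grasp_force: 25.0
```

>>> step_arm:
  plan:
    - [[0,0,0.1],[0,0,0],0]
    - [[0,0,0],[0,0,0],0]
    - [[0,0,0],[0,0,0],0.6]
    - [[0,0,0],[0,0,0],0.6]
    - [[0,0,0],[0,0,0],0.6]
    - [[0,0,0],[0,0,0],0.6]
    - [[0,0,0],[0,0,0],0.6]
    - [[0,0,-1],[0,0,0],0.7]
    - [[0,0,-2],[0,0,0],0.8]
    - [[0,0,-3],[0,0,0],0.8]
    - [[0,0,-3],[0,0,0],0.8]
    - [[0,0,-2.5],[0,0,0],0.8]
    - [[0,0,-1],[0,0,0],0.8]
    - [[0,0,0],[0,0,-2.3],0.8]
    - [[0,0,0],[0,0,-2.3],0.8]
    - [[0,0,0],[0,0,-2.3],0.8]
    - [[0,0,0],[0,0,0],0.8]

```text
time: 9.48
eef_pos: [0.6533, -0.192, 0.2241]
eef_rot: [[-0.105, 0.994, -0.001], [0.994, 0.105, 0.0], [0.001, -0.001, -1.0]]
contact_force: [-0.2, 0.2, 0.5]
finger_gap: 0.8
grasp_force: 0.0
```

```bash
python3 - <<'E'
from h import *
go(*PACK['yellow'],224,6.2)
E
```

```text
t 9.48 pos mm [ 653.3 -192.   224.1] psi 6.02 gap 0.8 F [-0.2  0.2  0.5] grip 0.0
shift cm in tool axes now [ 10.28 -14.58   0.02] in final axes [ 1.033e+01 -1.455e+01  1.000e-02] turn deg [-0.05 -0.03 -0.18]
```

>>> step_arm:
  plan:
    - [[1.0,-1.5,0],[0,0,0],0.8]
    - [[2.1,-2.9,0],[0,0,0],0.8]
    - [[2.1,-2.9,0],[0,0,0],0.8]
    - [[2.1,-2.9,0],[0,0,0],0.8]
    - [[2.0,-2.9,0],[0,0,0],0.8]
    - [[1.0,-1.5,0],[0,0,0],0.8]
    - [[0,0,0],[0,0,0],0.8]
    - [[0,0,0],[0,0,0],0.8]

```text
time: 10.15
eef_pos: [0.4977, -0.1047, 0.2248]
eef_rot: [[-0.103, 0.995, 0.001], [0.995, 0.103, -0.0], [-0.001, 0.001, -1.0]]
contact_force: [-0.3, 0.1, 0.2]
finger_gap: 0.8
grasp_force: 0.0
```

```bash
cat >> h.py <<'E'
def check(c,h=.130):
    from rig import get_image
    d=get_image("top")
    for s,uv in blobs(d,c,30):
        if s[1]>300: continue
        P,ok=depth(d,uv);sel=ok&(abs(P[:,2]-h)<.006)
        if sel.sum()>30: print(c,sel.sum(),"z",P[sel,2].mean().round(4),"cap rect",rect(plane(d,uv[sel],h)),"bay",BAY[c])
E
python3 - <<'E'
from h import *
go(*PACK['yellow'],86,6.2)
check('red')
E
```

```text
t 10.15 pos mm [ 497.7 -104.7  224.8] psi 5.93 gap 0.8 F [-0.3  0.1  0.2] grip 0.0
shift cm in tool axes now [-0.02 -0.03 13.88] in final axes [-0.02 -0.02 13.88] turn deg [ 0.05  0.03 -0.27]
red 316 z 0.1292 cap rect [ 654.7 -190.7   52.3   20.7   -1.6] bay (653.2, -191.2)
```

Red is seated: its cap top is at z ≈ 0.129 and within 2 mm of centre. Yellow is next.

>>> step_arm:
  plan:
    - [[0,0,2.5],[0,0,0],0.8]
    - [[0,0,2.5],[0,0,0],0.8]
    - [[0,0,2.5],[0,0,0],0.8]
    - [[0,0,2.5],[0,0,0],0.8]
    - [[0,0,2.0],[0,0,0],0.8]
    - [[0,0,1.0],[0,0,0],0.8]
    - [[0,0,0.8],[0,0,0],0.8]
    - [[0,0,0],[0,0,0],0.8]
    - [[0,0,0],[0,0,0],0]
    - [[0,0,0],[0,0,0],0]
    - [[0,0,0],[0,0,0],0]
    - [[0,0,0],[0,0,0],0]
    - [[0,0,0],[0,0,0],0]
    - [[0,0,0],[0,0,0],0]
    - [[0,0,0],[0,0,0],0]
    - [[0,0,0],[0,0,0],0]
    - [[0,0,0],[0,0,0],0]
    - [[0,0,0],[0,0,0],0]
    - [[0,0,0],[0,0,0],0]
    - [[0,0,0],[0,0,0],0]

```text
time: 11.87
eef_pos: [0.4977, -0.1048, 0.0867]
eef_rot: [[-0.104, 0.995, 0.0], [0.995, 0.104, 0.0], [0.0, 0.0, -1.0]]
contact_force: [0.2, 0.4, 0.8]
finger_gap: 0.24
grasp_force: 24.9
```

>>> step_arm:
  plan:
    - [[0,0,0],[0,0,0],0]
    - [[0,0,0],[0,0,0],0]

```text
time: 12.03
eef_pos: [0.4977, -0.1048, 0.0867]
eef_rot: [[-0.104, 0.995, 0.0], [0.995, 0.104, -0.0], [-0.0, 0.0, -1.0]]
contact_force: [-0.6, -0.5, 1.8]
finger_gap: 0.238
grasp_force: 24.9
```

>>> step_arm:
  plan:
    - [[0,0,-0.5],[0,0,0],0]
    - [[0,0,-1],[0,0,0],0]
    - [[0,0,-2],[0,0,0],0]
    - [[0,0,-2.5],[0,0,0],0]
    - [[0,0,-2.5],[0,0,0],0]
    - [[0,0,-2.5],[0,0,0],0]
    - [[0,0,-2.5],[0,0,2.2],0]
    - [[0,0,-1.5],[0,0,2.2],0]
    - [[0,0,0],[0,0,2.2],0]
    - [[0,0.8,0],[0,0,0],0]
    - [[0,1.6,0],[0,0,0],0]
    - [[0,2.4,0],[0,0,0],0]
    - [[0,2.4,0],[0,0,0],0]
    - [[0,2.4,0],[0,0,0],0]
    - [[0,2.4,0],[0,0,0],0]
    - [[0,2.0,0],[0,0,0],0]
    - [[0,1.2,0],[0,0,0],0]
    - [[0,0.4,0],[0,0,0],0]
    - [[0,0,0],[0,0,0],0]
    - [[0,0,0],[0,0,0],0]

```text
time: 13.7
eef_pos: [0.6531, -0.1064, 0.236]
eef_rot: [[0.011, 1.0, -0.001], [1.0, -0.011, 0.0], [0.0, -0.001, -1.0]]
contact_force: [0.1, 1.0, -1.6]
finger_gap: 0.236
grasp_force: 24.9
```

```bash
python3 - <<'E'
from h import *
go(*BAY['yellow'],99,-.7)
E
```

```text
t 13.7 pos mm [ 653.1 -106.4  236. ] psi -0.61 gap 0.236 F [ 0.1  1.  -1.6] grip 24.9
shift cm in tool axes now [-0.09  0.13 13.7 ] in final axes [-0.08  0.11 13.7 ] turn deg [-0.09 -0.02  0.09]
```

>>> step_arm:
  plan:
    - [[-0.1,0.1,1.5],[0,0,0],0]
    - [[0,0,2],[0,0,0],0]
    - [[0,0,2],[0,0,0],0]
    - [[0,0,1.5],[0,0,0],0]
    - [[0,0,1],[0,0,0],0]
    - [[0,0,1],[0,0,0],0]
    - [[0,0,1],[0,0,0],0]
    - [[0,0,0.8],[0,0,0],0]
    - [[0,0,0.8],[0,0,0],0]
    - [[0,0,0.8],[0,0,0],0]
    - [[0,0,0.5],[0,0,0],0]
    - [[0,0,0.4],[0,0,0],0]
    - [[0,0,0.3],[0,0,0],0]
    - [[0,0,0.1],[0,0,0],0]
    - [[0,0,0],[0,0,0],0]

```text
time: 14.95
eef_pos: [0.6547, -0.1076, 0.0995]
eef_rot: [[0.011, 1.0, -0.0], [1.0, -0.011, 0.0], [0.0, -0.0, -1.0]]
contact_force: [-1.0, -0.0, -0.8]
finger_gap: 0.24
grasp_force: 24.9
```

>>> step_arm:
  plan:
    - [[0,0,0],[0,0,0],0.6]
    - [[0,0,0],[0,0,0],0.6]
    - [[0,0,0],[0,0,0],0.6]
    - [[0,0,0],[0,0,0],0.6]
    - [[0,0,0],[0,0,0],0.6]
    - [[0,0,-1],[0,0,0],0.7]
    - [[0,0,-2],[0,0,0],0.8]
    - [[0,0,-3],[0,0,0],0.8]
    - [[0,0,-3],[0,0,0],0.8]
    - [[0,0,-2.5],[0,0,0],0.8]
    - [[0,0,-1],[0,0,0],0.8]
    - [[0,0,0],[0,0,-2.3],0.8]
    - [[0,0,0],[0,0,-2.3],0.8]
    - [[0,0,0],[0,0,-2.3],0.8]
    - [[0,0,0],[0,0,0],0.8]

```text
time: 16.2
eef_pos: [0.6543, -0.1075, 0.2241]
eef_rot: [[-0.11, 0.994, -0.001], [0.994, 0.11, 0.0], [0.0, -0.001, -1.0]]
contact_force: [-0.9, -0.1, 0.2]
finger_gap: 0.796
grasp_force: 0.0
```

```bash
python3 - <<'E'
from h import *
go(*PACK['blue'],86,6.2)
E
```

```text
t 16.2 pos mm [ 654.3 -107.5  224.1] psi 6.32 gap 0.796 F [-0.9 -0.1  0.2] grip 0.0
shift cm in tool axes now [ 10.07 -15.62  13.82] in final axes [ 10.05 -15.66  13.81] turn deg [-0.05 -0.02  0.12]
```

>>> step_arm:
  plan:
    - [[1.0,-1.6,0],[0,0,0],0.8]
    - [[2.0,-3.1,0],[0,0,0],0.8]
    - [[2.0,-3.1,0],[0,0,0],0.8]
    - [[2.0,-3.1,0],[0,0,0],0.8]
    - [[2.0,-3.1,0],[0,0,0],0.8]
    - [[1.0,-1.6,0],[0,0,0],0.8]
    - [[0,0,0],[0,0,0],0.8]
    - [[0,0,0],[0,0,0],0.8]

```text
time: 16.87
eef_pos: [0.4884, -0.025, 0.2247]
eef_rot: [[-0.109, 0.994, 0.001], [0.994, 0.109, -0.0], [-0.0, 0.001, -1.0]]
contact_force: [-0.3, -0.6, 0.1]
finger_gap: 0.799
grasp_force: 0.0
```

```bash
python3 - <<'E'
from h import *
go(*PACK['blue'],86,6.2)
check('yellow')
E
```

```text
t 16.87 pos mm [488.4 -25.  224.7] psi 6.24 gap 0.799 F [-0.3 -0.6  0.1] grip 0.0
shift cm in tool axes now [ 0.06 -0.07 13.87] in final axes [ 0.05 -0.06 13.87] turn deg [0.04 0.02 0.04]
yellow 324 z 0.1293 cap rect [ 654.3 -108.    54.    22.6   -1.6] bay (654.2, -107.2)
```

Yellow is seated. Blue is next.

>>> step_arm:
  plan:
    - [[0,0,2.5],[0,0,0],0.8]
    - [[0,0,2.5],[0,0,0],0.8]
    - [[0,0,2.5],[0,0,0],0.8]
    - [[0,0,2.5],[0,0,0],0.8]
    - [[0,0,2.0],[0,0,0],0.8]
    - [[0,0,1.0],[0,0,0],0.8]
    - [[0,0,0.8],[0,0,0],0.8]
    - [[0,0,0],[0,0,0],0.8]
    - [[0,0,0],[0,0,0],0]
    - [[0,0,0],[0,0,0],0]
    - [[0,0,0],[0,0,0],0]
    - [[0,0,0],[0,0,0],0]
    - [[0,0,0],[0,0,0],0]
    - [[0,0,0],[0,0,0],0]
    - [[0,0,0],[0,0,0],0]
    - [[0,0,0],[0,0,0],0]
    - [[0,0,0],[0,0,0],0]
    - [[0,0,0],[0,0,0],0]
    - [[0,0,0],[0,0,0],0]
    - [[0,0,0],[0,0,0],0]

```text
time: 18.58
eef_pos: [0.4886, -0.0251, 0.0867]
eef_rot: [[-0.109, 0.994, -0.0], [0.994, 0.109, 0.0], [0.0, -0.0, -1.0]]
contact_force: [0.3, 0.1, 2.4]
finger_gap: 0.236
grasp_force: 25.0
```

>>> step_arm:
  plan:
    - [[0,0,0],[0,0,0],0]
    - [[0,0,0],[0,0,0],0]

```text
time: 18.75
eef_pos: [0.4887, -0.0251, 0.0867]
eef_rot: [[-0.109, 0.994, -0.0], [0.994, 0.109, 0.0], [0.0, -0.0, -1.0]]
contact_force: [-0.4, 0.3, 2.5]
finger_gap: 0.24
grasp_force: 25.0
```

>>> step_arm:
  plan:
    - [[0,0,-0.5],[0,0,0],0]
    - [[0,0,-1],[0,0,0],0]
    - [[0,0,-2],[0,0,0],0]
    - [[0,0,-2.5],[0,0,0],0]
    - [[0,0,-2.5],[0,0,0],0]
    - [[0,0,-2.5],[0,0,0],0]
    - [[0,0,-2.5],[0,0,2.3],0]
    - [[0,0,-1.5],[0,0,2.3],0]
    - [[0,0,0],[0,0,2.3],0]
    - [[0,0.8,0],[0,0,0],0]
    - [[0.1,1.6,0],[0,0,0],0]
    - [[0.1,2.5,0],[0,0,0],0]
    - [[0.1,2.6,0],[0,0,0],0]
    - [[0.1,2.6,0],[0,0,0],0]
    - [[0,2.6,0],[0,0,0],0]
    - [[0,2.3,0],[0,0,0],0]
    - [[0,1.2,0],[0,0,0],0]
    - [[0,0.4,0],[0,0,0],0]
    - [[0,0,0],[0,0,0],0]
    - [[0,0,0],[0,0,0],0]

```text
time: 20.42
eef_pos: [0.6541, -0.0229, 0.236]
eef_rot: [[0.011, 1.0, -0.002], [1.0, -0.011, 0.0], [0.0, -0.002, -1.0]]
contact_force: [0.7, -0.6, -1.2]
finger_gap: 0.235
grasp_force: 25.0
```

```bash
python3 - <<'E'
from h import *
go(*BAY['blue'],99,-.7)
E
```

```text
t 20.42 pos mm [654.1 -22.9 236. ] psi -0.6 gap 0.235 F [ 0.7 -0.6 -1.2] grip 25.0
shift cm in tool axes now [-0.03  0.13 13.7 ] in final axes [-0.03  0.11 13.7 ] turn deg [-0.09 -0.01  0.1 ]
```

>>> step_arm:
  plan:
    - [[0,0.1,1.5],[0,0,0],0]
    - [[0,0,2],[0,0,0],0]
    - [[0,0,2],[0,0,0],0]
    - [[0,0,1.5],[0,0,0],0]
    - [[0,0,1],[0,0,0],0]
    - [[0,0,1],[0,0,0],0]
    - [[0,0,1],[0,0,0],0]
    - [[0,0,0.8],[0,0,0],0]
    - [[0,0,0.8],[0,0,0],0]
    - [[0,0,0.8],[0,0,0],0]
    - [[0,0,0.5],[0,0,0],0]
    - [[0,0,0.4],[0,0,0],0]
    - [[0,0,0.3],[0,0,0],0]
    - [[0,0,0.1],[0,0,0],0]
    - [[0,0,0],[0,0,0],0]

```text
time: 21.67
eef_pos: [0.6557, -0.023, 0.0995]
eef_rot: [[0.011, 1.0, -0.0], [1.0, -0.011, 0.0], [0.0, -0.0, -1.0]]
contact_force: [0.1, -0.3, -2.1]
finger_gap: 0.238
grasp_force: 25.0
```

>>> step_arm:
  plan:
    - [[0,0,0],[0,0,0],0.6]
    - [[0,0,0],[0,0,0],0.6]
    - [[0,0,0],[0,0,0],0.6]
    - [[0,0,0],[0,0,0],0.6]
    - [[0,0,0],[0,0,0],0.6]
    - [[0,0,-1],[0,0,0],0.7]
    - [[0,0,-2],[0,0,0],0.8]
    - [[0,0,-3],[0,0,0],0.8]
    - [[0,0,-3],[0,0,0],0.8]
    - [[0,0,-2.5],[0,0,0],0.8]
    - [[0,0,-1],[0,0,0],0.8]
    - [[0,0,0],[0,0,-2.3],0.8]
    - [[0,0,0],[0,0,-2.3],0.8]
    - [[0,0,0],[0,0,-2.3],0.8]
    - [[0,0,0],[0,0,0],0.8]

```text
time: 22.92
eef_pos: [0.6553, -0.023, 0.224]
eef_rot: [[-0.11, 0.994, -0.001], [0.994, 0.11, 0.0], [0.0, -0.001, -1.0]]
contact_force: [0.1, 0.0, 0.2]
finger_gap: 0.801
grasp_force: 0.0
```

```bash
python3 - <<'E'
from h import *
go(*PACK['green'],86,6.2)
E
```

```text
t 22.92 pos mm [655.3 -23.  224. ] psi 6.32 gap 0.801 F [0.1 0.  0.2] grip 0.0
shift cm in tool axes now [  9.57 -16.42  13.82] in final axes [  9.54 -16.45  13.8 ] turn deg [-0.06 -0.02  0.12]
```

>>> step_arm:
  plan:
    - [[0.9,-1.6,0],[0,0,0],0.8]
    - [[1.9,-3.3,0],[0,0,0],0.8]
    - [[2.0,-3.3,0],[0,0,0],0.8]
    - [[2.0,-3.3,0],[0,0,0],0.8]
    - [[1.9,-3.3,0],[0,0,0],0.8]
    - [[0.9,-1.6,0],[0,0,0],0.8]
    - [[0,0,0],[0,0,0],0.8]
    - [[0,0,0],[0,0,0],0.8]

```text
time: 23.58
eef_pos: [0.4821, 0.0547, 0.2247]
eef_rot: [[-0.109, 0.994, 0.001], [0.994, 0.109, -0.0], [-0.0, 0.001, -1.0]]
contact_force: [0.2, -0.1, 0.3]
finger_gap: 0.8
grasp_force: 0.0
```

```bash
python3 - <<'E'
from h import *
go(*PACK['green'],86,6.2)
check('blue')
E
```

```text
t 23.58 pos mm [482.1  54.7 224.7] psi 6.26 gap 0.8 F [ 0.2 -0.1  0.3] grip 0.0
shift cm in tool axes now [-0.05 -0.08 13.87] in final axes [-0.05 -0.06 13.87] turn deg [0.05 0.02 0.06]
blue 316 z 0.1291 cap rect [655.7 -23.3  52.1  20.7  -1.6] bay (655.2, -23.2)
```

Blue is seated. Green is the last one.

>>> step_arm:
  plan:
    - [[0,-0.1,2.5],[0,0,0],0.8]
    - [[0,0,2.5],[0,0,0],0.8]
    - [[0,0,2.5],[0,0,0],0.8]
    - [[0,0,2.5],[0,0,0],0.8]
    - [[0,0,2.0],[0,0,0],0.8]
    - [[0,0,1.0],[0,0,0],0.8]
    - [[0,0,0.8],[0,0,0],0.8]
    - [[0,0,0],[0,0,0],0.8]
    - [[0,0,0],[0,0,0],0]
    - [[0,0,0],[0,0,0],0]
    - [[0,0,0],[0,0,0],0]
    - [[0,0,0],[0,0,0],0]
    - [[0,0,0],[0,0,0],0]
    - [[0,0,0],[0,0,0],0]
    - [[0,0,0],[0,0,0],0]
    - [[0,0,0],[0,0,0],0]
    - [[0,0,0],[0,0,0],0]
    - [[0,0,0],[0,0,0],0]
    - [[0,0,0],[0,0,0],0]
    - [[0,0,0],[0,0,0],0]

```text
time: 25.3
eef_pos: [0.4813, 0.0544, 0.0867]
eef_rot: [[-0.109, 0.994, 0.0], [0.994, 0.109, 0.0], [-0.0, 0.0, -1.0]]
contact_force: [-0.4, 0.1, 1.0]
finger_gap: 0.237
grasp_force: 24.9
```

>>> step_arm:
  plan:
    - [[0,0,0],[0,0,0],0]
    - [[0,0,0],[0,0,0],0]

```text
time: 25.47
eef_pos: [0.4813, 0.0544, 0.0867]
eef_rot: [[-0.109, 0.994, 0.0], [0.994, 0.109, 0.0], [0.0, 0.0, -1.0]]
contact_force: [-0.5, 0.4, 0.8]
finger_gap: 0.24
grasp_force: 24.9
```

>>> step_arm:
  plan:
    - [[0,0,-0.5],[0,0,0],0]
    - [[0,0,-1],[0,0,0],0]
    - [[0,0,-2],[0,0,0],0]
    - [[0,0,-2.5],[0,0,0],0]
    - [[0,0,-2.5],[0,0,0],0]
    - [[0,0,-2.5],[0,0,0],0]
    - [[0,0,-2.5],[0,0,2.3],0]
    - [[0,0,-1.5],[0,0,2.3],0]
    - [[0,0,0],[0,0,2.3],0]
    - [[0,0.8,0],[0,0,0],0]
    - [[0.1,1.8,0],[0,0,0],0]
    - [[0.2,2.8,0],[0,0,0],0]
    - [[0.2,2.8,0],[0,0,0],0]
    - [[0.2,2.8,0],[0,0,0],0]
    - [[0.1,2.8,0],[0,0,0],0]
    - [[0,2.2,0],[0,0,0],0]
    - [[0,1.2,0],[0,0,0],0]
    - [[0,0.4,0],[0,0,0],0]
    - [[0,0,0],[0,0,0],0]
    - [[0,0,0],[0,0,0],0]

```text
time: 27.13
eef_pos: [0.6567, 0.0605, 0.236]
eef_rot: [[0.011, 1.0, -0.002], [1.0, -0.011, 0.0], [0.0, -0.002, -1.0]]
contact_force: [0.3, 0.2, -1.9]
finger_gap: 0.238
grasp_force: 24.9
```

```bash
python3 - <<'E'
from h import *
go(*BAY['green'],99,-.7)
E
```

```text
t 27.13 pos mm [656.7  60.5 236. ] psi -0.61 gap 0.238 F [ 0.3  0.2 -1.9] grip 24.9
shift cm in tool axes now [ 0.03 -0.03 13.7 ] in final axes [ 0.03 -0.05 13.7 ] turn deg [-0.09 -0.01  0.09]
```

>>> step_arm:
  plan:
    - [[0,0,1.5],[0,0,0],0]
    - [[0,0,2],[0,0,0],0]
    - [[0,0,2],[0,0,0],0]
    - [[0,0,1.5],[0,0,0],0]
    - [[0,0,1],[0,0,0],0]
    - [[0,0,1],[0,0,0],0]
    - [[0,0,1],[0,0,0],0]
    - [[0,0,0.8],[0,0,0],0]
    - [[0,0,0.8],[0,0,0],0]
    - [[0,0,0.8],[0,0,0],0]
    - [[0,0,0.5],[0,0,0],0]
    - [[0,0,0.4],[0,0,0],0]
    - [[0,0,0.3],[0,0,0],0]
    - [[0,0,0.1],[0,0,0],0]
    - [[0,0,0],[0,0,0],0]

```text
time: 28.38
eef_pos: [0.6573, 0.0604, 0.0995]
eef_rot: [[0.011, 1.0, 0.0], [1.0, -0.011, -0.0], [-0.0, 0.0, -1.0]]
contact_force: [-0.3, 0.8, -1.0]
finger_gap: 0.232
grasp_force: 24.9
```

>>> step_arm:
  plan:
    - [[0,0,0],[0,0,0],0.6]
    - [[0,0,0],[0,0,0],0.6]
    - [[0,0,0],[0,0,0],0.6]
    - [[0,0,0],[0,0,0],0.6]
    - [[0,0,0],[0,0,0],0.6]
    - [[0,0,-1],[0,0,0],0.7]
    - [[0,0,-2],[0,0,0],0.8]
    - [[0,0,-3],[0,0,0],0.8]
    - [[0,0,-3],[0,0,0],0.8]
    - [[0,0,-2.5],[0,0,0],0.8]
    - [[0,0,-1],[0,0,0],0.8]
    - [[0,-2,0],[0,0,0],0.8]
    - [[0,-3.5,0],[0,0,0],0.8]
    - [[0,-3.5,0],[0,0,0],0.8]
    - [[0,-3.5,0],[0,0,0],0.8]
    - [[0,-3.5,0],[0,0,0],0.8]
    - [[0,-2,0],[0,0,0],0.8]
    - [[0,0,0],[0,0,0],0.8]
    - [[0,0,0],[0,0,0],0.8]

```text
time: 29.97
eef_pos: [0.4769, 0.0625, 0.2246]
eef_rot: [[0.011, 1.0, 0.001], [1.0, -0.011, -0.0], [-0.0, 0.001, -1.0]]
contact_force: [0.9, -0.1, -0.4]
finger_gap: 0.802
grasp_force: 0.0
```

```bash
python3 - <<'E'
from h import *
from rig import get_image
for c in BAY: check(c)
d=get_image("scene");t=get_image("top")
cv2.imwrite("pics/end.png",np.hstack([cv2.resize(d["color"][90:340,130:380],(400,400)),cv2.resize(t["color"][60:260,150:380],(400,348))[:400] if 0 else cv2.resize(t["color"][60:290,150:380],(400,400))]))
E
```

```text
red 317 z 0.1293 cap rect [ 653.8 -190.7   52.3   22.6   -1.6] bay (653.2, -191.2)
yellow 323 z 0.1294 cap rect [ 655.2 -108.    54.    20.7   -1.6] bay (654.2, -107.2)
blue 317 z 0.1291 cap rect [655.7 -23.3  52.1  20.7  -1.6] bay (655.2, -23.2)
green 306 z 0.1292 cap rect [658.1  60.5  52.2  20.7  -1.6] bay (656.2, 60.8)
```

View pics/end.png

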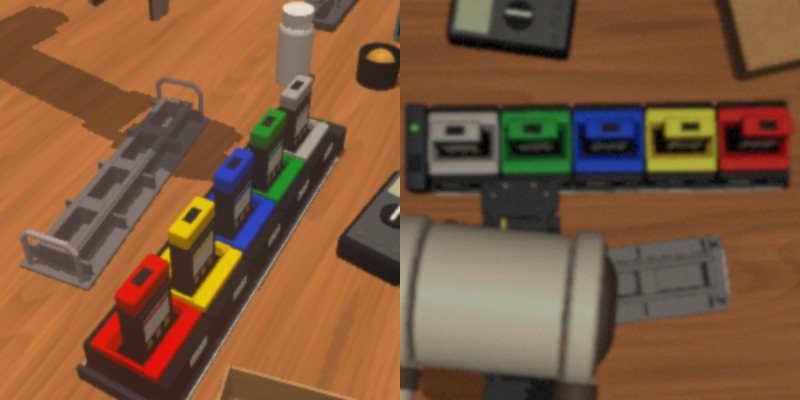

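All four packs stand upright in the bay of their own colour, at about (145,310), (190,245), (235,190) and (268,150) in the left view. The grey pack has not moved, and the gripper is clear.

```bash
python3 -c "
from rig import *
print(hand_in())"
```

```text
the job is handed in; nothing more can be done
None
```

The job is handed in: all four packs stand upright in the bays of their cap colours, within about 2 mm of centre and fully down by camera, and the grey pack looks undisturbed; `hand_in()` returned no verdict.

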